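# Flick the banding wheel round and brake it with the bowl's lip to the lamp

## Task

Look the painted batter bowl over on its banding wheel: with a fingertip on the wheel's round metal head, beside the bowl, flick it spinning and let it run free, untouched, for at least one full turn. Then brake it with a fingertip on the head so that it comes to rest, at the first stop, with the bowl's pouring lip (the side still unpainted) facing the yellow lamp, and take the hand clear. Touch only the wheel: the bowl stays standing where it is on the head, and the lamp, brush crock and loose things around are left alone.

Things in the scene. Friction and masses are not known exactly. Their poses are not given: they have to be found in the camera images.
- banding_wheel: potter's banding wheel (hand-spun turntable), fixed: green foot 170 mm across, bare metal round head 260 mm across, 12 mm thick. Origin on the vertical turning axis at bench level; z up. Head's flat top 84 mm above the bench. The bowl sweeps a circle of 95 mm radius up to 62 mm above the head, so the ring of head from 100 to 130 mm from the axis is free to touch all round
- head_top (a point): the point on the turning axis at the height of the head's flat top, 84 mm above the bench
- wheel_head (a joint): how far the head has turned, rad: 0 at the start, growing counter-clockwise seen from above, counting on past 6.28; spin it either way. Turns without end on a free bearing (head 3.2 kg); left alone it loses only about 0.15 rad/s of speed each second. A fingertip pressed on the top near the rim (some 10 N) carries it along by friction, or, held still, stops it within about 0.1 s
- bowl: off-white bisque batter bowl, 144 mm across, 60 mm high, about 0.45 kg, standing loose in the middle of the wheel head and turning with it; rust-brown leaves round it, none below the pouring lip. Origin at the centre of its underside; x points out through the lip (tip 92 mm out), the rust-brown strap handle is opposite at -x (93 mm out); z up. Random starting direction
- lamp: small fixed table lamp: brass round foot 110 mm across and stem, yellow dome shade 140 mm across, 182 mm high; stands about 0.24 to 0.55 m from the wheel's axis, to its left or right. Origin at the centre of its underside
- lamp_light (a point): the lamp's light, on the lamp's axis under the shade, 128 mm above the bench; the lip is to face this
- crock: fixed terracotta crock with brushes, 106 mm across, 180 mm high, on the other side of the wheel from the lamp. Origin at the centre of its underside
- paint_jar: loose rust-brown paint jar with orange cap, 48 mm across, 52 mm high; leave alone
- beaker: loose steel beaker, 68 mm across, 85 mm high; leave alone
- squeeze_bottle: loose white squeeze bottle, 44 mm across, 130 mm high; leave alone
- brush: loose brush lying on the bench, 190 mm long; leave alone
- mug: loose off-white bisque mug, 80 mm across without its handle, 88 mm high; leave alone
- rib: loose round wooden throwing rib, a flat disc 90 mm across, 7 mm thick; leave alone

How it is judged:
On the way, in this order (a step that is already met when the one before it is completed fails the run):
1. the wheel has been flicked and runs free, faster than 1 rad/s, the finger off it within the first 2.6 rad (contact force between the fingers and banding_wheel below 0.1 N and ((velocity of joint wheel_head above 1 rad/s and value of joint wheel_head below 2.6 rad) or (velocity of joint wheel_head below -1 rad/s and value of joint wheel_head above -2.6 rad))), for 0.05 s.
2. it has run free past a full turn and is still turning (contact force between the fingers and banding_wheel below 0.1 N and ((value of joint wheel_head above 6.2 rad and velocity of joint wheel_head above 0.1 rad/s) or (value of joint wheel_head below -6.2 rad and velocity of joint wheel_head below -0.1 rad/s))), for 0.02 s.
3. it is braked with a fingertip on the head (contact force between the fingers and banding_wheel above 0.5 N), for 0.02 s.
At the end, for the whole second after the job is handed in: the wheel is at rest with the bowl's pouring lip facing the lamp (the lamp's light is less than 90 mm to either side of the line out through the lip, 9 to 22 degrees depending on the lamp's distance), the bowl standing upright on the head within 15 mm of its centre (velocity of joint wheel_head between -0.05 and 0.05 rad/s and angular speed of bowl below 0.1 rad/s and x of lamp_light in the frame of bowl above 0.1 m and y of lamp_light in the frame of bowl between -0.09 and 0.09 m and horizontal distance between bowl and banding_wheel below 0.015 m and height (world z) of bowl between 0.08 and 0.088 m and angle between bowl's own z axis and vertical below 0.05 rad); the robot touches nothing.
It fails at once if the head was touched again before it had run free for a full turn (contact force between the fingers and banding_wheel above 0.3 N and (value of joint wheel_head between 2.6 and 6.2 rad or value of joint wheel_head between -6.2 and -2.6 rad)).
It fails at once if the wheel stopped with the lip not facing the lamp ((value of joint wheel_head above 6.2 rad or value of joint wheel_head below -6.2 rad) and velocity of joint wheel_head between -0.03 and 0.03 rad/s and (x of lamp_light in the frame of bowl below 0.1 m or y of lamp_light in the frame of bowl above 0.1 m or y of lamp_light in the frame of bowl below -0.1 m)).
It fails at once if the bowl was touched by the robot, slid, tipped or was lifted from its place on the head (contact force between any of the arm, the fingers and bowl above 0.3 N or horizontal distance between bowl and banding_wheel above 0.02 m or height (world z) of bowl above 0.095 m or angle between bowl's own z axis and vertical above 0.2 rad).
It fails at once if the lamp or the crock was touched, or a loose thing around the wheel was moved (contact force between any of the arm, the fingers and lamp above 1 N or contact force between any of the arm, the fingers and crock above 1 N or distance of any of paint_jar, beaker, squeeze_bottle, brush, mug, rib from where it was at the start of the episode above 0.01 m).
It also fails if it takes over 38 s, if anything falls off the work surface, if the arm or the gripper's body presses on something with over 40 N, if the wrist force passes 120 N, or if a joint passes its speed limit or range.

## Robot

A 7-joint arm with a two-finger parallel gripper is mounted at the origin on the work surface. World frame = base frame: x ahead of the robot, y to its left, z up, the work surface at z = 0. Lengths are in m, angles in rad, forces in N, time in s.
With the tool pointing down it reaches from about 0.4 to 0.925 m from the base axis. Payload 4.1 kg.
Tool frame: the origin (TCP) lies midway between the tips of the shut fingers; the grasp point (between the pads) lies 19 mm behind it; y points along the fingers, z is the direction in which the jaws open and shut, and the axes are right-handed (so a half turn about y gives the same grasp; the last joint's range is limited). The gripper opens to 85 mm and grips with 20 to 120 N. Pads are 22 mm wide; open, the fingers measure 114 mm over their backs; the gripper's body (76 mm by 85 mm) begins 54 mm behind the grasp point. The pads swing forward as they close: fully open they stand 13 mm farther back than shut.
Start: joints at [-1.272, 0.398, 0.045, 1.537, -0.019, 1.207, -0.051], TCP at [0.252, 0.599, 0.207] pointing down, gripper open.
Joint ranges: [-2.82, 2.82], [-0.49, 2.23], [-1.37, 1.46], [0, 2.46], [-1.36, 4.5], [0.23, 2], [-2.94, 2.94]. Speed limits (rad/s): [2.57, 2.57, 3.14, 3.14, 3.14, 3.14, 3.14].

## Interface

Orientations are given as a rotation vector (axis times angle).
In Python, from plant import ctrl, snapshot, workorder gives the robot as it stands. The module is installed in compiled form; this text tells all that it offers.
- The arm moves only by the shell command python3 -m jog 'ROWS' [OPENING]. ROWS is text: rows parted by semicolons, each of 6 numbers parted by spaces: the shift along the tool's x, y, z in cm, then the turn, a rotation vector about the tool's x, y, z in rad. In form: tx ty tz wx wy wz; .... A call has 1 to 20 rows; each row is the pose to reach, as a shift and turn from the pose commanded when the call began, along the tool's axes at that moment; what a row does not reach only later rows make up. A row lasts 1/12 s, in which the tool goes at most 41.7 mm and 7.16 degrees, less where a joint would pass 70% of its speed; a pose out of reach is approached as far as the arm can. A call with a gripper value outside its range is refused whole. OPENING is the finger opening in cm, from 0 to 8.54, set as the call begins (- or left out, the last holds). The fingers move at their own pace and stop on an object; the grip force is fixed at half the most. Time passes only in rows, so rows that repeat a pose let the fingers close. It gives the time, the measured TCP pose, the force and the opening at its end, in the units of the state.
- ctrl.sense(): the state, without advancing time (a new reading comes with each control period).
- snapshot(name): name is "scene" or "side" or "wrist"; returns a dict with "pixels" (420x560x3 uint8, blue, green, red), "fx", "fy", "cx", "cy" (pixels), "rvec" (rotation vector, rad) and "tvec" (3), from world to camera coordinates, as OpenCV has them. Camera axes: x right, y down, z forward; pixel columns grow to the right and rows downward; lengths in m; the calibration is good to about 2 mm. A picture is of the moment at which its call begins. There is no depth.
- workorder.finish_job(): hands the job in, once; it reports no verdict.
The state is a dict: "clock": time; "joint_positions": joint angles; "dq": joint speeds; "joint_torque": joint torques, N m; "tool_pos": TCP position; "eef_rot": TCP orientation; "ft_force": force on the tool from outside, world axes, zero at the start; "ft_torque": the same for the moment, N m; "width": finger opening in m.
Only numpy, scipy, OpenCV 4.12 (cv2) and the standard library are available. Lean on these libraries where they do the work, as an engineer would, in place of code of your own. Each camera call takes 0.05 s, during which the arm holds its last target. There are 200 camera calls.

## Working session

There is one attempt and no reset: what is moved stays moved. The work goes in short steps, Python scripts to look and compute and a shell command to move; the robot and the scene stay as the last step left them, time stands still between calls to the robot, and variables do not carry over. Pictures are saved under pics/ and viewed, about 8 in all and at most 12, crops included, and the job is handed in when it is done.

```bash
mkdir -p pics; cat > h.py <<'E'
import cv2,numpy as np
from plant import ctrl,snapshot,workorder
def snap(n,f):
    s=snapshot(n); cv2.imwrite('pics/'+f+'.png',s['pixels']); np.save('pics/'+f+'.npy',{k:s[k] for k in s if k!='pixels'},allow_pickle=True); return s
def ray(s,u,v,z):
    R=cv2.Rodrigues(np.array(s['rvec'],float))[0];t=np.array(s['tvec'],float).ravel()
    d=R.T@np.array([(u-s['cx'])/s['fx'],(v-s['cy'])/s['fy'],1]);c=-R.T@t
    return c+d*(z-c[2])/d[2]
def proj(s,p):
    K=np.array([[s['fx'],0,s['cx']],[0,s['fy'],s['cy']],[0,0,1]],float)
    return cv2.projectPoints(np.array(p,float).reshape(-1,1,3),np.array(s['rvec'],float),np.array(s['tvec'],float),K,None)[0].reshape(-1,2)
def load(f): return np.load('pics/'+f+'.npy',allow_pickle=True).item()
E
python3 - <<'E'
from h import *
a=snap('scene','s0');b=snap('side','d0')
cv2.imwrite('pics/both.png',cv2.resize(np.vstack([a['pixels'],b['pixels']]),None,fx=.7,fy=.7))
s=ctrl.sense();print(s)
for x in(a,b):
    R=cv2.Rodrigues(np.array(x['rvec'],float))[0];print(-R.T@np.array(x['tvec']).ravel(),x['fx'])
E
```

```text
{'clock': 0.1, 'joint_positions': array([-1.27204854,  0.39910627,  0.04502305,  1.53774708, -0.01872607,
        1.20689804, -0.05070138]), 'dq': array([ 0.00085654, -0.00219399,  0.00010514, -0.00258691, -0.00018677,
        0.00148134, -0.00075478]), 'joint_torque': array([ 3.80748650e-03, -4.76263547e+01,  1.37051728e+00, -2.54950082e+01,
        1.21612649e-02,  5.07026605e-03,  2.45363179e-05]), 'tool_pos': array([0.25150151, 0.59871351, 0.20627779]), 'eef_rot': array([-1.54991911,  0.31220274, -0.31180185]), 'ft_force': array([ 0.14389995,  0.44238011, -0.54573575]), 'ft_torque': array([-0.00957904, -0.03169725,  0.04415225]), 'width': 0.08539558915467688}
[1.37290303 0.01278    1.1585012 ] 479.8905974631849
[-0.00546133 -0.47359349  0.76077122] 388.380898537793
```

View pics/s0.png

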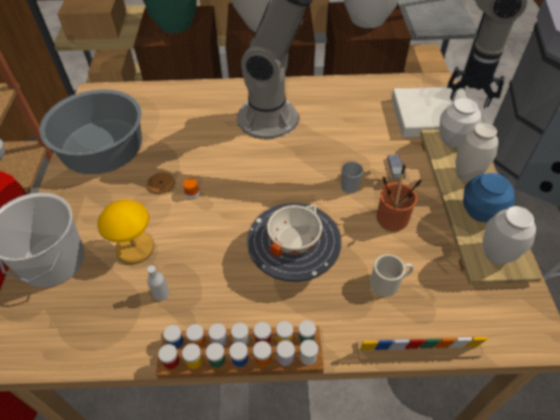

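View pics/d0.png

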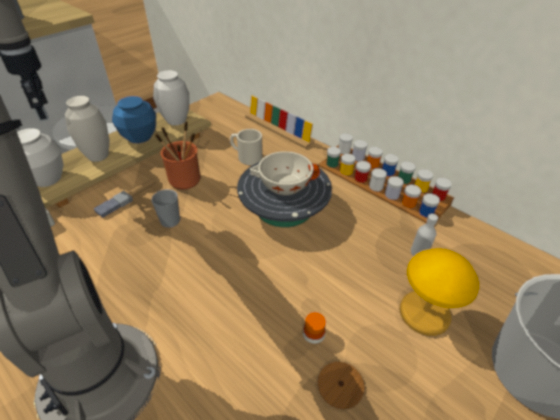

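```bash
python3 - <<'E'
from h import *
a=cv2.imread('pics/s0.png');b=cv2.imread('pics/d0.png')
A=cv2.resize(a[195:285,235:355],None,fx=6.6,fy=6.6,interpolation=3)[:,:792]
B=cv2.resize(b[145:230,225:345],None,fx=6.6,fy=6.6,interpolation=3)[:,:792]
cv2.imwrite('pics/z.png',cv2.resize(np.vstack([A,B]),None,fx=.51,fy=.51,interpolation=3))
s=load('s0');d=load('d0')
print('wheel',ray(s,294.5,241,.084),ray(d,284.5,189,.084))
print('lampfoot',ray(s,133,248,.01),ray(d,426,313,.01))
print('lip/handle guess',ray(s,314,210,.135),ray(s,276,249,.12))
for n,u,v,z in[('crock',396,222,0),('mug',386,290,0),('beaker',351,188,0),('bottle',158,295,0),('jar',191,194,0)]:print(n,ray(s,u,v,z))
E
```

```text
wheel [0.61510938 0.06583211 0.084     ] [0.59770304 0.05335198 0.084     ]
lampfoot [ 0.56949505 -0.40078443  0.01      ] [ 0.56457054 -0.40000972  0.01      ]
lip/handle guess [0.54962462 0.12196947 0.135     ] [0.6640861  0.01452796 0.12      ]
crock [0.49766791 0.38038947 0.        ]
mug [0.7281619  0.31023398 0.        ]
beaker [0.35515447 0.26203951 0.        ]
bottle [ 0.7208601  -0.31066664  0.        ]
jar [ 0.3593368  -0.25168066  0.        ]
```

View pics/z.png

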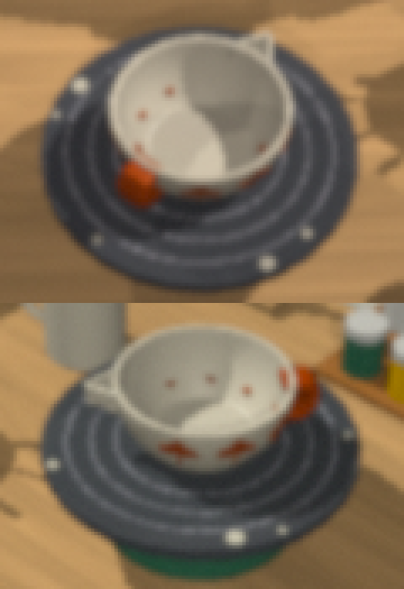

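```bash
python3 - <<'E'
from h import *
from scipy.optimize import least_squares
s=load('s0');d=load('d0')
f=.51*6.6
S=lambda x,y:(x/f+235,y/f+195)
D=lambda x,y:(x/f+225,(y-303)/f+145)
# rim points: (view, pt, z)
L=[(s,S(42,157)),(s,S(357,157)),(s,S(200,27))]
Ld=[(d,D(42,440)),(d,D(357,437)),(d,D(200,328))]
def fit(L):
    P=[ray(v,*p,.084)[:2] for v,p in L]
    return least_squares(lambda c:[np.hypot(*(q-c))-.13 for q in P],[.6,.06])
for l in(L,Ld,L+Ld):
    r=fit(l);print(r.x,r.fun)
c=r.x
for v,p,z in[(s,S(268,33),.142),(s,S(136,187),.12),(d,D(86,388),.142),(d,D(306,392),.12)]:
    q=ray(v,*p,z)[:2]-c;print(q,np.hypot(*q),np.degrees(np.arctan2(q[1],q[0])))
for v,p in((s,(123,222)),(d,(443,278))):print('dome',ray(v,*p,.145))
q=np.array([.567,-.40])-c;print('lamp',np.hypot(*q),np.degrees(np.arctan2(q[1],q[0])))
print(cv2.Rodrigues(ctrl.sense()['eef_rot'])[0].round(3))
E
```

```text
[0.60977495 0.06513117] [-0.0021104  -0.0021059  -0.00024555]
[0.62692899 0.08142364] [-3.32868309e-05 -3.27075765e-05 -1.25775990e-05]
[0.61808074 0.07069812] [ 0.00355962 -0.00820669  0.00786076 -0.0004549  -0.00343249  0.01374502]
[-0.08104088  0.05363546] 0.09718223706890548 146.50212842979815
[ 0.05082646 -0.05785264] 0.07700816497124731 -48.69906551582196
[-0.07689057  0.05229628] 0.09298957304707044 145.77884824951843
[ 0.05987967 -0.05772956] 0.08317617960603887 -43.952646688197206
dome [ 0.57818494 -0.39283729  0.145     ]
dome [ 0.55695631 -0.40036789  0.145     ]
lamp 0.47346168174288766 -96.19357091875005
[[ 0.922 -0.001  0.387]
 [-0.387 -0.002  0.922]
 [ 0.    -1.    -0.002]]
```

```bash
python3 - <<'E'
from h import *
from scipy.optimize import minimize
t=np.linspace(0,6.283,90);st=[]
for n,roi in(('s0',(200,290,240,350)),('d0',(155,226,230,340))):
    im=cv2.imread(f'pics/{n}.png').astype(int);m=((im[...,0]-im[...,2])>-2).astype(np.uint8)
    k=np.zeros_like(m);k[roi[0]:roi[1],roi[2]:roi[3]]=1;m*=k
    m=cv2.morphologyEx(m,cv2.MORPH_OPEN,np.ones((3,3)))
    nn,lab,sta,_=cv2.connectedComponentsWithStats(m);i=1+sta[1:,4].argmax()
    h=cv2.convexHull(np.argwhere(lab==i)[:,::-1].astype(np.float32));print(n,sta[i]);st.append((load(n),h,im))
def pts(c):return [(c[0]+.13*np.cos(a),c[1]+.13*np.sin(a),z) for a in t for z in(.072,.084)]
def cost(c,S):
    e=0
    for s,h,_ in S:
        P=cv2.convexHull(proj(s,pts(c)).astype(np.float32))
        i=cv2.intersectConvexConvex(P,h)[0];e+=cv2.contourArea(P)+cv2.contourArea(h)-2*i
    return e
for S in(st[:1],st[1:],st):
    r=minimize(cost,[.612,.068],args=(S,),method='Nelder-Mead',options=dict(initial_simplex=[[.61,.07],[.63,.07],[.61,.09]]));print(r.x,r.fun)
o=[]
for s,h,im in st:
    g=cv2.resize(im.astype(np.uint8),None,fx=4,fy=4,interpolation=3)
    cv2.polylines(g,[np.int32(cv2.convexHull(proj(s,pts(r.x)).astype(np.float32))*4+2)],True,(0,255,0),1)
    cx=proj(s,[[*r.x,.084]])[0]*4;o.append(g[int(cx[1])-200:int(cx[1])+200,int(cx[0])-200:int(cx[0])+200])
cv2.imwrite('pics/ov.png',np.hstack(o))
E
```

```text
s0 [ 249  209   91   71 2807]
d0 [ 238  171   92   55 2782]
[0.59917088 0.06332539] 791.1134130795253
[0.60058921 0.05832708] 1156.7298873114632
[0.59905741 0.06101314] 1954.1226258777315
```

View pics/ov.png

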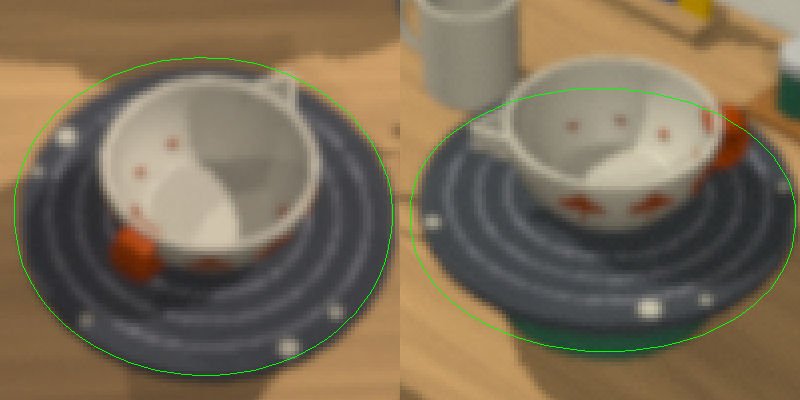

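```bash
python3 -m jog '0 -4 0 0 0 0;0 -8 0 0 0 0;0 -11 0 0 0 0;42 -11 -33.9 0 -0.397 0;42 -11 -33.9 0 -0.397 0;42 -11 -33.9 0 -0.397 0;42 -11 -33.9 0 -0.397 0;42 -11 -33.9 0 -0.397 0;42 -11 -33.9 0 -0.397 0;42 -11 -33.9 0 -0.397 0;42 -11 -33.9 0 -0.397 0;42 -11 -33.9 0 -0.397 0;42 -11 -33.9 0 -0.397 0;42 -11 -33.9 0 -0.397 0;42 -11 -33.9 0 -0.397 0;42 -11 -33.9 0 -0.397 0;42 -11 -33.9 0 -0.397 0;42 -11 -33.9 0 -0.397 0;42 0 -33.9 0 -0.397 0;42 0 -33.9 0 -0.397 0' 0
python3 - <<'E'
from h import *
print(cv2.Rodrigues(ctrl.sense()['eef_rot'])[0].round(3),ctrl.sense()['width'])
E
```

```text
clock: 1.77
tool_pos: [0.5092, 0.1264, 0.2349]
eef_rot: [-1.567, -0.006, -0.003]
ft_force: [0.3, 0.8, -0.9]
width: 0.0002
[[ 1.     0.006 -0.001]
 [ 0.001  0.004  1.   ]
 [ 0.006 -1.     0.004]] 0.00017839819429267542
```

```bash
python3 -m jog '0 4 0 0 0 0;0 8 0 0 0 0;0 10.5 0 0 0 0;0 10.5 0 0 0 0;0 10.5 0 0 0 0;0 10.5 0 0 0 0'
python3 - <<'E'
from h import *
s=ctrl.sense();print(s['tool_pos'],s['ft_force'])
a=snap('side','d1')
cv2.imwrite('pics/d1z.png',cv2.resize(a['pixels'][70:240,190:380],None,fx=3.5,fy=3.5,interpolation=3))
E
```

```text
clock: 2.27
tool_pos: [0.5089, 0.1254, 0.1305]
eef_rot: [-1.569, -0.003, -0.001]
ft_force: [0.2, 0.9, 1.0]
width: 0.0001
[0.50887181 0.12544227 0.13053953] [0.19237011 0.88205845 1.03855802]
```

View pics/d1z.png

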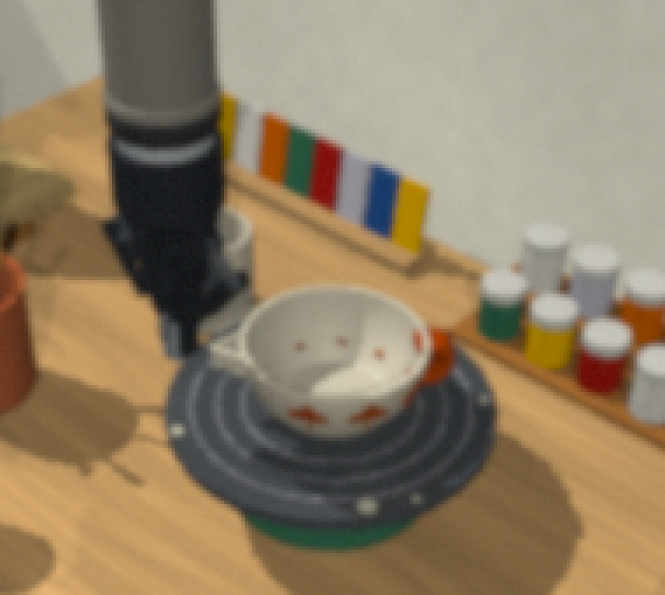

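```bash
python3 -m jog '0 3 0 0 0 0;0 4.4 0 0 0 0;0 4.6 0 0 0 0;0 4.6 0 0 0 0'; python3 -m jog '0 0.2 0 0 0 0;0 0.2 0 0 0 0';python3 -m jog '0 0.2 0 0 0 0;0 0.2 0 0 0 0'
```

```text
clock: 2.65
tool_pos: [0.5084, 0.1245, 0.0839]
eef_rot: [-1.57, -0.001, -0.001]
ft_force: [0.5, 0.0, 0.0]
width: 0.0002
clock: 2.82
tool_pos: [0.5091, 0.1246, 0.0824]
eef_rot: [-1.569, -0.002, -0.003]
ft_force: [0.1, 0.6, 0.2]
width: 0.0
clock: 2.98
tool_pos: [0.5082, 0.1243, 0.0795]
eef_rot: [-1.57, -0.0, -0.002]
ft_force: [0.2, 0.4, -1.1]
width: -0.0001
```

```bash
python3 - <<'E'
from h import *
a=snap('side','d2');b=snap('wrist','w2');s=ctrl.sense();print(s['tool_pos'],s['ft_force'])
A=cv2.resize(a['pixels'][125:215,215:335],None,fx=5,fy=5,interpolation=3)
cv2.imwrite('pics/d2z.png',np.hstack([A[:420],cv2.resize(b['pixels'],None,fx=.35,fy=1)[:420]])[:,:800])
E
```

```text
[0.50793149 0.12416219 0.07923881] [-0.5350154   0.3933802   0.06784326]
```

View pics/d2z.png

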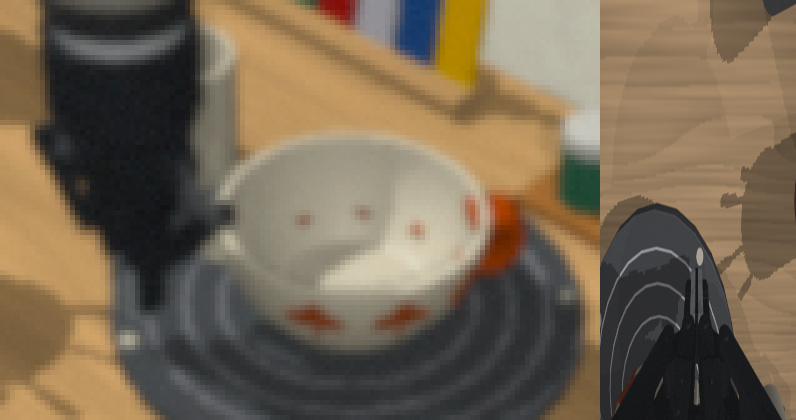

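```bash
python3 - <<'E'
from h import *
b=load('w2');im=cv2.imread('pics/w2.png');t=np.linspace(0,6.283,200)
im=cv2.resize(im,None,fx=1.4,fy=1.4,interpolation=3)
for c,col in(((.609,.066),(0,255,0)),):
  for r in(.13,.095):
    z=.084 if r>.1 else .146
    P=[(c[0]+r*np.cos(a),c[1]+r*np.sin(a),z) for a in t]
    R=cv2.Rodrigues(b['rvec'])[0];ok=((np.array(P)@R.T+b['tvec'].ravel())[:,2]>.02)
    q=proj(b,P)*1.4
    for k,p in enumerate(q):
        if ok[k] and 0<=p[0]<784 and 0<=p[1]<588: cv2.circle(im,tuple(np.int32(p)),1,col if z<.1 else (255,255,0),-1)
q=proj(b,[[.508,.1242,.084]])[0]*1.4;print(q);cv2.circle(im,tuple(np.int32(q)),4,(0,0,255),1)
cv2.imwrite('pics/w2o.png',im)
E
```

```text
[387.73024146 370.2796689 ]
```

View pics/w2o.png

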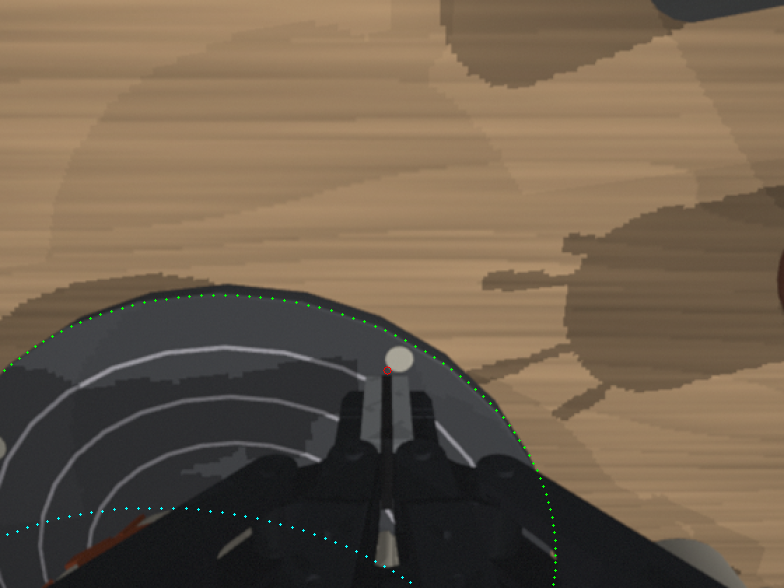

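```bash
python3 -m jog '0 -1.5 0 0 0 0;-0.5 -1.5 -1.2 0 0 -0.12;-0.5 -1.5 -1.2 0 0 -0.24;-0.5 -1.5 -1.2 0 0 -0.3;-0.5 -1.2 -1.2 0 0 -0.3;-0.5 -1.2 -1.2 0 0 -0.3'
python3 -m jog '-0.15 0.48 0 0 0 0;-0.15 0.48 0 0 0 0;-0.15 0.48 0 0 0 0'
python3 -m jog '-0.06 0.19 0 0 0 0;-0.06 0.19 0 0 0 0;-0.06 0.19 0 0 0 0'
python3 - <<'E'
from h import *
print(cv2.Rodrigues(ctrl.sense()['eef_rot'])[0].round(3))
E
```

```text
clock: 3.58
tool_pos: [0.5017, 0.1124, 0.0906]
eef_rot: [-1.558, -0.235, -0.234]
ft_force: [0.3, -0.6, 0.1]
width: 0.0001
clock: 3.83
tool_pos: [0.5039, 0.112, 0.0858]
eef_rot: [-1.559, -0.234, -0.237]
ft_force: [1.2, -0.5, 1.1]
width: -0.0001
clock: 4.08
tool_pos: [0.5029, 0.1119, 0.0837]
eef_rot: [-1.558, -0.234, -0.236]
ft_force: [0.5, 0.3, -0.2]
width: -0.0004
[[ 0.955  0.295  0.001]
 [-0.001 -0.001  1.   ]
 [ 0.295 -0.955 -0.   ]]
```

```bash
for i in 1 2; do python3 -m jog '-0.06 0.19 0 0 0 0;-0.06 0.19 0 0 0 0;-0.06 0.19 0 0 0 0'|grep -E 'pos|force'; python3 -c "
from h import *
print(ctrl.sense()['joint_torque'].round(2))"; done
```

```text
tool_pos: [0.5026, 0.1121, 0.0817]
ft_force: [0.8, -0.1, -0.4]
[ 2.000e-02 -2.601e+01  1.820e+00 -1.975e+01  2.400e-01 -1.100e+00
  0.000e+00]
tool_pos: [0.5025, 0.1121, 0.0798]
ft_force: [0.2, -1.3, 0.6]
[  0.   -26.16   1.86 -19.63   0.24  -1.1    0.  ]
```

```bash
for i in 1; do python3 -m jog '-0.06 0.19 0 0 0 0;-0.06 0.19 0 0 0 0;-0.06 0.19 0 0 0 0'|grep -E 'pos|force'; done; python3 -m jog '-0.06 0.19 0 0 0 0;-0.06 0.19 0 0 0 0;-0.06 0.19 0 0 0 0'|grep -E 'pos|force'; python3 - <<'E'
from h import *
b=snap('wrist','w3');a=snap('side','d3');im=b['pixels'];s=ctrl.sense();print(s['tool_pos'],s['ft_force'],s['clock'])
A=cv2.resize(a['pixels'][125:215,215:315],None,fx=4,fy=4,interpolation=3)
cv2.imwrite('pics/w3z.png',np.hstack([A,cv2.resize(im[180:420,140:400],(390,360))]))
print(proj(b,[s['tool_pos']]),proj(a,[s['tool_pos']]))
E
```

```text
tool_pos: [0.5025, 0.1121, 0.0777]
ft_force: [-0.2, 0.3, -0.4]
tool_pos: [0.5025, 0.112, 0.0757]
ft_force: [-0.3, 0.5, -0.2]
[0.50266179 0.11211055 0.07589762] [ 0.3555424  -0.75666492 -0.11285727] 5.1833
[[277.14134813 261.40070321]] [[243.97438424 198.3083199 ]]
```

View pics/w3z.png

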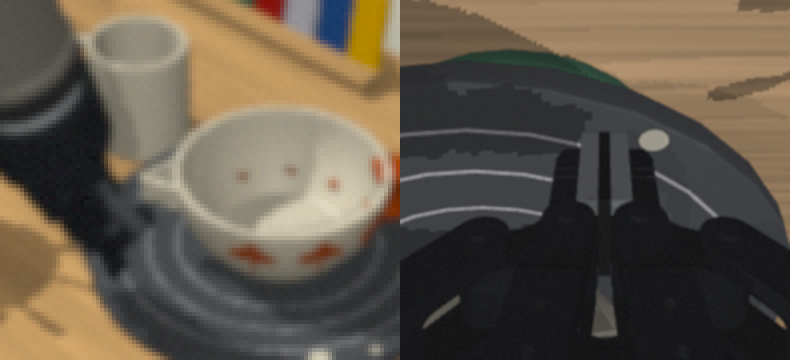

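```bash
for i in 1; do python3 -m jog '-0.06 0.19 0 0 0 0;-0.06 0.19 0 0 0 0'|grep -E 'pos|force'; python3 -m jog '-0.06 0.19 0 0 0 0;-0.06 0.19 0 0 0 0'|grep -E 'pos|force';python3 -m jog '-0.06 0.19 0 0 0 0;-0.06 0.19 0 0 0 0'|grep -E 'pos|force'; done
```

```text
tool_pos: [0.5024, 0.112, 0.0736]
ft_force: [-0.6, 0.4, 0.3]
tool_pos: [0.5023, 0.112, 0.0715]
ft_force: [-1.2, -0.6, 0.1]
tool_pos: [0.5023, 0.112, 0.0695]
ft_force: [-0.4, 0.2, 0.6]
```

```bash
python3 - <<'E'
from h import *
b=load('w3');R=cv2.Rodrigues(b['rvec'])[0];cam=-R.T@b['tvec'].ravel();print('cam',cam)
T=np.array([.5026,.1121,.0758]);y=np.array([.2955,0,-.955])
for s in(-.03,-.02,-.015,-.01,-.005,0,.005):
    p=T+s*y;print(s,proj(b,[p])[0].round(1),proj(load('d3'),[p])[0].round(1))
print(ray(b,276.7,268,.084))
s=ctrl.sense();print(s['tool_pos'],s['ft_force'],s['ft_torque'],s['width'])
E
```

```text
cam [0.37303376 0.11182103 0.20911606]
-0.03 [277.3 292.2] [240.9 191.7]
-0.02 [277.2 280.7] [241.9 194. ]
-0.015 [277.2 275.4] [242.5 195.1]
-0.01 [277.2 270.4] [243.  196.2]
-0.005 [277.1 265.7] [243.5 197.3]
0 [277.1 261.2] [244.  198.3]
0.005 [277.1 256.9] [244.5 199.4]
[0.49932909 0.11187346 0.084     ]
[0.50234545 0.11201794 0.0695483 ] [-0.40854227  0.16839395  0.62364117] [-0.04544269  0.31384292  0.00343072] 0.0003674372772856549
```

```bash
python3 - <<'E'
from h import *
b=snap('wrist','w4');im=b['pixels'];s=ctrl.sense()
T=s['tool_pos'];R=cv2.Rodrigues(s['eef_rot'])[0]
g=cv2.resize(im[200:330,180:375],None,fx=4,fy=4,interpolation=3)
def dot(p,col):
    q=(proj(b,[p])[0]-[180,200])*4+2;cv2.circle(g,tuple(np.int32(q)),3,col,-1)
for sx in(-.011,.011):
  for sz in(-.0145,.0145): dot(T+R@np.array([sx,0,sz]),(0,0,255) if sx<0 else (255,0,255))
dot(T,(0,255,255))
for a in np.linspace(2,3.6,60):
  for r,col in((.13,(0,255,0)),):
    for z in(.084,.072): dot(np.array([.606+r*np.cos(a),.067+r*np.sin(a),z]),col)
cv2.imwrite('pics/w4z.png',g);print(T,s['clock'])
E
```

```text
[0.50240822 0.11201634 0.06966404] 5.7333
```

View pics/w4z.png

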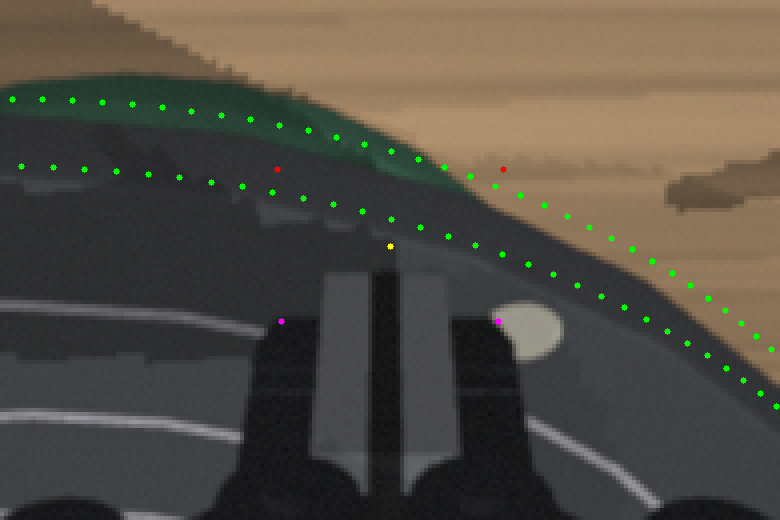

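```bash
python3 - <<'E'
from h import *
for n,T,seen in(('d1',(.5089,.1254,.1305),(241,172)),('d2',(.508,.1242,.0793),(245,187))):
    for s in(0,.005,.01,.015,.02,.025):
        p=np.array(T)+[0,0,s];print(n,seen,s,proj(load(n),[p,p+[.011,-.0145,0],p+[-.011,-.0145,0]]).round(1).tolist())
E
```

```text
d1 (241, 172) 0 [[241.1, 179.0], [248.1, 179.5], [241.8, 183.4]]
d1 (241, 172) 0.005 [[241.0, 177.4], [248.0, 177.9], [241.7, 181.9]]
d1 (241, 172) 0.01 [[240.9, 175.9], [247.9, 176.4], [241.6, 180.3]]
d1 (241, 172) 0.015 [[240.8, 174.4], [247.8, 174.9], [241.5, 178.8]]
d1 (241, 172) 0.02 [[240.7, 172.8], [247.7, 173.3], [241.4, 177.2]]
d1 (241, 172) 0.025 [[240.5, 171.3], [247.6, 171.7], [241.3, 175.7]]
d2 (245, 187) 0 [[242.2, 194.3], [249.0, 194.8], [243.0, 198.8]]
d2 (245, 187) 0.005 [[242.1, 192.9], [248.9, 193.4], [242.9, 197.4]]
d2 (245, 187) 0.01 [[242.0, 191.5], [248.8, 192.0], [242.8, 195.9]]
d2 (245, 187) 0.015 [[241.9, 190.0], [248.7, 190.5], [242.7, 194.5]]
d2 (245, 187) 0.02 [[241.8, 188.6], [248.7, 189.1], [242.6, 193.0]]
d2 (245, 187) 0.025 [[241.7, 187.1], [248.6, 187.6], [242.5, 191.6]]
```

```bash
python3 -m jog '0.44 -1.43 0 0 0 0;1.6 -1.08 0.1 0 0 -0.12;1.6 -1.08 0.1 0 0 -0.25;1.6 -1.08 0.1 0 0 -0.25;1.6 -1.08 0.1 0 0 -0.25'
python3 -m jog '-0.52 0.85 0 0 0 0;-0.52 0.85 0 0 0 0'|grep -E 'pos|force'
for i in 1; do python3 -m jog '-0.1 0.17 0 0 0 0;-0.1 0.17 0 0 0 0'|grep -E 'pos|force'; python3 -m jog '-0.1 0.17 0 0 0 0;-0.1 0.17 0 0 0 0'|grep -E 'pos|force'; python3 -m jog '-0.1 0.17 0 0 0 0;-0.1 0.17 0 0 0 0'|grep -E 'pos|force'; done; python3 -c "
from h import *
s=ctrl.sense();print(s['clock'],cv2.Rodrigues(s['eef_rot'])[0].round(3))"
```

```text
clock: 6.15
tool_pos: [0.5166, 0.107, 0.0853]
eef_rot: [-1.548, -0.406, -0.417]
ft_force: [1.0, 0.1, -0.8]
width: 0.0
tool_pos: [0.515, 0.1062, 0.0739]
ft_force: [0.2, -0.1, -0.9]
tool_pos: [0.5168, 0.1067, 0.0734]
ft_force: [0.5, -0.2, 0.2]
tool_pos: [0.5169, 0.1066, 0.0716]
ft_force: [0.4, 0.2, -0.5]
tool_pos: [0.5168, 0.1065, 0.0696]
ft_force: [-0.4, 0.2, 0.4]
6.8167 [[ 0.867  0.499  0.012]
 [-0.003 -0.019  1.   ]
 [ 0.499 -0.866 -0.015]]
```

```bash
for i in 1; do python3 -m jog '-0.1 0.17 0 0 0 0;-0.1 0.17 0 0 0 0'|grep -E 'pos|force'; python3 -m jog '-0.1 0.17 0 0 0 0;-0.1 0.17 0 0 0 0'|grep -E 'pos|force'; done; python3 -c "
from h import *
s=ctrl.sense();print(s['joint_positions'].round(3),s['eef_rot'])"
```

```text
tool_pos: [0.5166, 0.1065, 0.0675]
ft_force: [0.1, 0.9, 0.6]
tool_pos: [0.5179, 0.1089, 0.067]
ft_force: [-1.4, 2.2, 4.9]
[-0.664  0.161  0.235  2.386  1.006  0.228  0.176] [-1.54440237 -0.40812268 -0.41687725]
```

```bash
python3 -m jog '1 -1.73 0 0 0 0;0.57 -1.98 0.7 0 0 0.08;0.57 -1.98 0.7 0 0 0.08;0.57 -1.98 0.7 0 0 0.08'; python3 -c "
from h import *
s=ctrl.sense();print(s['joint_positions'].round(3),cv2.Rodrigues(s['eef_rot'])[0].round(3))"
```

```text
clock: 7.48
tool_pos: [0.5137, 0.1154, 0.0873]
eef_rot: [-1.556, -0.342, -0.357]
ft_force: [0.6, -0.8, 0.8]
width: -0.0005
[-0.536  0.123  0.103  2.31   0.552  0.357  0.64 ] [[ 0.903  0.43   0.012]
 [-0.006 -0.016  1.   ]
 [ 0.431 -0.903 -0.012]]
```

```bash
python3 -m jog '-0.14 -0.06 -0.4 0 0 0;-0.39 -0.17 -1.2 0 0 0;-0.7 -0.3 -2.6 0 0 0;-0.86 -0.35 -4.4 0 0 0;-0.77 -0.28 -6.4 0 0 0;-0.37 -0.06 -8.4 0 0 0'; python3 -c "
from h import *
s=ctrl.sense();print(s['joint_positions'].round(3),s['dq'].round(2))"
python3 -m jog '0.37 0.06 8.4 0 0 0;0.37 0.06 8.4 0 0 0;0.37 0.06 8.4 0 0 0;0.37 0.06 8.4 0 0 0'
```

```text
clock: 7.98
tool_pos: [0.5046, 0.0281, 0.0844]
eef_rot: [-1.562, -0.34, -0.351]
ft_force: [-0.1, 0.6, 0.7]
width: 0.0001
[-0.346  0.082  0.13   2.364  0.364  0.287  1.017] [ 0.69  0.05  0.03 -0.06 -0.86 -0.19  1.45]
clock: 8.32
tool_pos: [0.5112, 0.1165, 0.0851]
eef_rot: [-1.559, -0.346, -0.35]
ft_force: [0.2, -0.7, -0.5]
width: 0.0003
```

```bash
python3 -m jog '-0.73 1.53 0 0 0 0;-0.73 1.53 0 0 0 0;-0.73 1.53 0 0 0 0'|grep -E 'pos|force'
python3 -m jog '-0.09 0.18 0 0 0 0;-0.09 0.18 0 0 0 0'|grep -E 'pos|force'
python3 -m jog '-0.09 0.18 0 0 0 0;-0.09 0.18 0 0 0 0'|grep -E 'clock|pos|force'
```

```text
tool_pos: [0.5099, 0.1117, 0.0672]
ft_force: [1.2, -0.4, -0.6]
tool_pos: [0.5113, 0.1128, 0.0665]
ft_force: [-0.7, 0.1, -0.3]
clock: 8.9
tool_pos: [0.5126, 0.1148, 0.0656]
ft_force: [-0.9, 1.3, 3.7]
```

```bash
python3 -m jog '-0.09 0.18 0 0 0 0;-0.09 0.18 0 0 0 0;-0.27 0.1 -0.5 0 0 0;-0.55 -0.02 -1.5 0 0 0;-0.85 -0.14 -3.1 0 0 0;-0.94 -0.16 -5 0 0 0;-0.02 -1.58 -7 0 0 0;0.98 -2.74 -8.5 0 0 0;0.98 -2.74 -8.5 0 0 0'
cat >> h.py <<'E'
C=np.array([.606,.067])
def handle(s):
    im=s['pixels'].astype(int);b,g,r=im[...,0],im[...,1],im[...,2]
    m=((r>110)&(r-g>70)&(g<110)).astype(np.uint8)
    k=np.zeros_like(m);k[190:285,240:350]=1;m*=k
    n,l,st,ce=cv2.connectedComponentsWithStats(m)
    out=[]
    for i in sorted(range(1,n),key=lambda i:-st[i,4])[:3]:
        q=ray(s,*ce[i],.12)[:2]-C;out.append((int(st[i,4]),ce[i].round(1).tolist(),round(float(np.hypot(*q)),3),round(float(np.degrees(np.arctan2(q[1],q[0]))),1)))
    return out
E
python3 - <<'E'
from h import *
t=load('s0');t['pixels']=cv2.imread('pics/s0.png');print('t0',handle(t))
for i in range(4):
    c=ctrl.sense()['clock'];s=snap('scene',f'f{i}');print(c,handle(s))
s=ctrl.sense();print(s['tool_pos'],s['ft_force'])
E
```

```text
clock: 9.65
tool_pos: [0.5101, 0.026, 0.0979]
eef_rot: [-1.559, -0.341, -0.364]
ft_force: [1.5, 0.2, 0.0]
width: -0.0002
t0 [(47, [275.9, 247.0], 0.074, -45.5)]
9.65 [(62, [303.5, 252.0], 0.073, 14.9)]
9.7 [(66, [306.9, 251.2], 0.073, 22.1)]
9.75 [(63, [309.8, 250.2], 0.074, 28.5)]
9.8 [(67, [312.6, 248.7], 0.075, 35.2)]
[0.50708435 0.02962168 0.093989  ] [0.07562197 0.66998729 0.10401502]
```

```bash
python3 -m jog '0 0 0 0 0 0;0 0 0 0 0 0;0 0 0 0 0 0;0 0 0 0 0 0;0 0 0 0 0 0;0 0 0 0 0 0;0 0 0 0 0 0;0 0 0 0 0 0;0 0 0 0 0 0;0 0 0 0 0 0;0 0 0 0 0 0;0 0 0 0 0 0;0 0 0 0 0 0;0 0 0 0 0 0;0 0 0 0 0 0;0 0 0 0 0 0;0 0 0 0 0 0;0 0 0 0 0 0;0 0 0 0 0 0;0 0 0 0 0 0'
python3 - <<'E'
from h import *
for i in range(2):
    c=ctrl.sense()['clock'];s=snap('scene',f'g{i}');print(c,handle(s))
s=ctrl.sense();print(s['tool_pos'],s['ft_force'],cv2.Rodrigues(s['eef_rot'])[0].round(3))
E
```

```text
clock: 11.52
tool_pos: [0.5076, 0.0291, 0.0946]
eef_rot: [-1.56, -0.341, -0.354]
ft_force: [0.2, 0.1, 0.7]
width: 0.0
11.5167 [(19, [272.4, 209.0], 0.097, -142.5), (4, [277.0, 212.5], 0.079, -143.9)]
11.5667 [(24, [270.6, 210.5], 0.096, -138.2), (5, [275.2, 214.2], 0.078, -138.3)]
[0.50765965 0.02908365 0.09461305] [ 0.04917013  0.09148947 -0.27803771] [[ 0.904  0.428  0.012]
 [-0.004 -0.018  1.   ]
 [ 0.428 -0.904 -0.015]]
```

```bash
python3 -m jog '0 0 0 0 0 0;0 0 0 0 0 0;0 0 0 0 0 0;0 0 0 0 0 0;0 0 0 0 0 0;0 0 0 0 0 0;0 0 0 0 0 0;0 0 0 0 0 0;0 0 0 0 0 0;0 0 0 0 0 0;0 0 0 0 0 0;0 0 0 0 0 0;0 0 0 0 0 0;-0.3 0.9 0 0 0 0;-0.7 2.1 0 0 0 0;-0.7 2.1 0 0 0 0;-0.7 2.1 0 0 0 0'
python3 - <<'E'
from h import *
for i in range(4):
    c=ctrl.sense()['clock'];s=snap('scene',f'k{i}');print(c,handle(s))
s=ctrl.sense();print(s['tool_pos'],s['ft_force'])
E
```

```text
clock: 13.03
tool_pos: [0.5098, 0.0286, 0.0721]
eef_rot: [-1.561, -0.34, -0.353]
ft_force: [0.7, 0.8, 0.3]
width: -0.0001
13.0333 [(61, [300.1, 252.6], 0.072, 7.7)]
13.0833 [(64, [302.3, 252.3], 0.073, 12.3)]
13.1333 [(64, [304.6, 251.9], 0.073, 17.0)]
13.1833 [(64, [307.2, 251.1], 0.073, 22.6)]
[0.51079455 0.02886418 0.07335628] [ 0.04528529  1.03504532 -0.51700103]
```

```bash
python3 -m jog '-0.13 0.27 0 0 0 0;-0.13 0.27 0 0 0 0;-0.13 0.27 0 0 0 0;-0.13 0.27 0 0 0 0;-0.13 0.27 0 0 0 0'
cat >> h.py <<'E'
def true(s):
    a,c,r,th=handle(s)[0];q=r*np.array([np.cos(np.radians(th)),np.sin(np.radians(th))])+[.012,0]
    return a,np.hypot(*q).round(3),np.degrees(np.arctan2(q[1],q[0])).round(1)
E
python3 - <<'E'
from h import *
c=ctrl.sense()['clock'];s=snap('scene','m0');print(c,handle(s),true(s))
s=ctrl.sense();print(s['tool_pos'],s['ft_force'])
E
```

```text
clock: 13.65
tool_pos: [0.5103, 0.0287, 0.0697]
eef_rot: [-1.56, -0.341, -0.354]
ft_force: [-0.6, -1.0, 0.2]
width: -0.0002
13.65 [(54, [322.7, 238.8], 0.078, 67.1)] (54, np.float64(0.083), np.float64(59.5))
[0.51034809 0.02870922 0.0697274 ] [0.75982321 0.31856208 0.37111952]
```

```bash
python3 -m jog '0 0 0 0 0 0;-0.11 0.23 0 0 0 0;-0.34 0.72 0 0 0 0;-0.34 0.72 0 0 0 0;-0.34 0.72 0 0 0 0;-0.34 0.72 0 0 0 0;-0.34 0.72 0 0 0 0'
python3 - <<'E'
from h import *
for i in range(3):
    c=ctrl.sense()['clock'];s=snap('scene',f'n{i}');print(c,handle(s),true(s))
s=ctrl.sense();print(s['tool_pos'],s['ft_force'])
E
```

```text
clock: 14.28
tool_pos: [0.5122, 0.0263, 0.0649]
eef_rot: [-1.562, -0.342, -0.36]
ft_force: [-16.0, -5.6, 34.4]
width: -0.0001
14.2833 [(43, [325.4, 228.6], 0.082, 92.2)] (43, np.float64(0.082), np.float64(83.8))
14.3333 [(43, [325.4, 228.6], 0.082, 92.2)] (43, np.float64(0.082), np.float64(83.8))
14.3833 [(43, [325.4, 228.6], 0.082, 92.2)] (43, np.float64(0.082), np.float64(83.8))
[0.51217009 0.02638934 0.06492578] [-15.70293063  -6.0896788   33.46414935]
```

```bash
python3 -m jog '0.11 -0.23 0 0 0 0;0.19 -0.41 0 0 0 0;0.26 -0.54 0 0 0 0;0.34 -0.72 0 0 0 0;1.1 -2.3 0 0 0 0;2.6 -5.4 0 0 0 0;4.3 -9 0 0 0 0;4.3 -9 0 0 0 0;4.3 -9 0 0 0 0;4.3 -9 0 0 0 0;4.3 -9 0 0 0 0;4.3 -9 0 0 0 0'
python3 - <<'E'
from h import *
for i in range(2):
    c=ctrl.sense()['clock'];s=snap('scene',f'p{i}');print(c,handle(s),true(s))
d=snap('side','p9')
cv2.imwrite('pics/pz.png',np.vstack([s['pixels'][180:300,60:400],d['pixels'][120:300,200:540]]))
s=ctrl.sense();print(s['tool_pos'],s['ft_force'])
E
```

```text
clock: 15.43
tool_pos: [0.5094, 0.0298, 0.1595]
eef_rot: [-1.561, -0.339, -0.351]
ft_force: [-0.2, -0.8, -1.0]
width: 0.0001
15.4333 [(43, [325.2, 231.4], 0.081, 85.4)] (43, np.float64(0.083), np.float64(77.1))
15.4833 [(45, [325.3, 231.6], 0.081, 85.0)] (45, np.float64(0.083), np.float64(76.7))
[0.50998853 0.02997147 0.16021829] [ 0.33248325  0.16289431 -0.07592173]
```

View pics/pz.png

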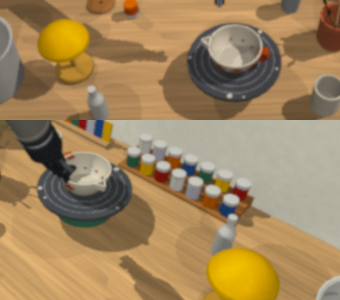

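```bash
python3 -m jog '-1.71 3.62 0 0 0 0;-3.42 7.23 0 0 0 0;-3.94 8.32 0 0 0 0;-4.02 8.78 -0.35 0 0 0;-3.9 8.84 -0.75 0 0 0;-3.79 8.9 -1.15 0 0 0;-3.79 8.9 -1.15 0 0 0;-3.79 8.9 -1.15 0 0 0'
python3 - <<'E'
from h import *
for i in range(2):
    c=ctrl.sense()['clock'];s=snap('scene',f'q{i}');print(c,handle(s),true(s))
s=ctrl.sense();print(s['tool_pos'],s['ft_force'])
s=load('s0')
# lamp axis from both views: shade outline
for n,roi in(('s0',(190,250,85,160)),('d0',(240,310,395,490))):
    im=cv2.imread(f'pics/{n}.png').astype(int);m=((im[...,2]>170)&(im[...,1]>110)&(im[...,0]<60)).astype(np.uint8);k=m*0;k[roi[0]:roi[1],roi[2]:roi[3]]=1;m*=k
    y,x=np.nonzero(m);print(n,x.min(),x.max(),y.min(),y.max(),ray(load(n),(x.min()+x.max())/2,(y.min()+y.max())/2,.15))
E
```

```text
clock: 16.25
tool_pos: [0.5142, 0.0152, 0.0653]
eef_rot: [-1.562, -0.339, -0.355]
ft_force: [-6.4, -2.2, 12.5]
width: -0.0001
16.25 [(42, [325.5, 228.5], 0.082, 92.4)] (42, np.float64(0.082), np.float64(84.0))
16.3 [(42, [325.5, 228.5], 0.082, 92.4)] (42, np.float64(0.082), np.float64(84.0))
[0.51407881 0.01542587 0.06524235] [-6.50543492 -2.76297106 12.25359314]
s0 102 152 199 249 [ 0.58927872 -0.37896347  0.15      ]
d0 401 472 248 309 [ 0.54258753 -0.39228134  0.15      ]
```

```bash
python3 -m jog '0.014 -0.016 -0.007 0 0 0;0.028 -0.031 -0.014 0 0 0;0.042 -0.047 -0.021 0 0 0;0.056 -0.062 -0.028 0 0 0;0.07 -0.078 -0.035 0 0 0;0.084 -0.093 -0.042 0 0 0;0.098 -0.109 -0.049 0 0 0;0.112 -0.124 -0.056 0 0 0;0.126 -0.14 -0.063 0 0 0;0.14 -0.155 -0.07 0 0 0;0.153 -0.182 -0.07 0 0 0;0.166 -0.209 -0.07 0 0 0;0.179 -0.236 -0.07 0 0 0;0.192 -0.263 -0.07 0 0 0;0.205 -0.29 -0.07 0 0 0;0.218 -0.317 -0.07 0 0 0;0.65 -1.22 -0.07 0 0 0;1.5 -3 -0.07 0 0 0;2.8 -5.7 -0.07 0 0 0;4.1 -8.5 -0.07 0 0 0'
python3 - <<'E'
from h import *
for i in range(4):
    c=ctrl.sense()['clock'];s=snap('scene',f'r{i}');print(c,handle(s),true(s))
s=ctrl.sense();print(s['tool_pos'],s['ft_force'])
E
```

```text
clock: 18.02
tool_pos: [0.5138, 0.0179, 0.1592]
eef_rot: [-1.56, -0.339, -0.351]
ft_force: [0.5, 0.3, -0.0]
width: 0.0001
18.0167 [(42, [325.4, 228.6], 0.082, 92.0)] (42, np.float64(0.082), np.float64(83.6))
18.0667 [(41, [325.5, 228.8], 0.083, 91.7)] (41, np.float64(0.084), np.float64(83.4))
18.1167 [(42, [325.4, 228.6], 0.082, 92.0)] (42, np.float64(0.082), np.float64(83.6))
18.1667 [(42, [325.4, 228.6], 0.082, 92.0)] (42, np.float64(0.082), np.float64(83.6))
[0.51545834 0.01766976 0.16022419] [ 0.5012983   0.13184755 -0.03210398]
```

```bash
python3 - <<'E'
from h import *
s=load('r3');im=cv2.imread('pics/r3.png')
L=np.array([.567,-.40]);g=cv2.resize(im[180:290,90:360],None,fx=2.9,fy=2.9,interpolation=3)
u=(L-C)/np.hypot(*(L-C));p=proj(s,[[*(C+.1*u),.142],[*L,.142],[*(C+.06*u),.142]])
q=np.int32((p-[90,180])*2.9);cv2.line(g,tuple(q[0]),tuple(q[1]),(0,255,0),1);cv2.circle(g,tuple(q[2]),2,(0,0,255),-1)
cv2.imwrite('pics/fin.png',g)
E
```

```text
(no output)
```

View pics/fin.png

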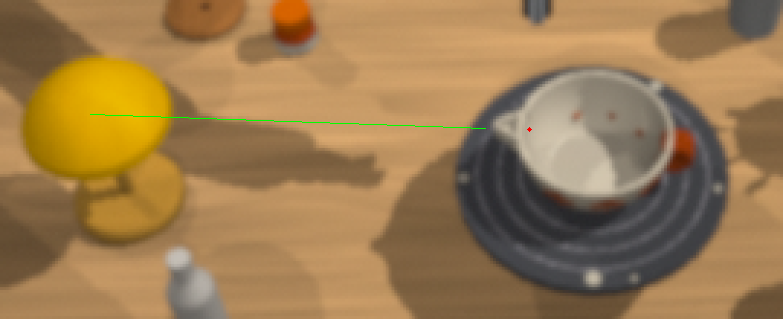

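```bash
python3 -c "
from plant import workorder
print(workorder.finish_job())"
```

```text
the job is handed in; nothing more can be done
None
```

I flicked the wheel counter-clockwise to about 2 rad/s, let it run free past a full turn, and braked it. It stopped with the lip about 1–2° off the lamp line, at roughly 8.5 rad by my estimate. I handed in at about 18.2 s; no verdict came back.

**Not clean:** the first stop itself was within tolerance. When I lifted the finger, though, the brake force springing back turned the wheel slowly clockwise by about 7°. I put the fingertip on the head again, carried it back about 7°, and then unloaded slowly. So there was a second touch after the first stop.

**Last checks:**
- **Lip direction:** four pictures over 0.15 s showed the wheel at rest, with the lip about 1.6° off the lamp line (about 11° is allowed). The final picture also showed the lip on that line.
- **Bowl and surroundings:** the bowl stood upright in the middle of the head. The lamp and the loose things in view looked undisturbed, but I did not measure them.
- **Hand:** the tool was about 9 cm above the head, reading no force.

**Disagreement found:** the shut fingertips touched about 25 mm behind the stated tool point, so I found the contact height by feel. The head pressed back at about 34 N during braking, more than the 10 N I meant.

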